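# Return a jar to the packed bottle tray

### The arm

A 6-joint arm with a two-finger parallel gripper is mounted at the origin on the work surface. World frame = base frame: x ahead of the robot, y to its left, z up, the work surface at z = 0. Lengths are in m, angles in rad, forces in N, time in s.
With the tool pointing down it reaches from about 0.35 to 0.775 m from the base axis. Payload 7.3 kg.
Tool frame: the origin (TCP) lies between the finger pads; the fingertips stand 11 mm ahead of it and the grasp point (between the pads) lies 8 mm behind it; z points along the fingers, y is the line along which they close (so a half turn about z gives the same grasp; the last joint's range is limited). The gripper opens to 92 mm and grips with 3 to 60 N. Pads are 19 mm wide; open, the fingers measure 130 mm over their backs; the gripper's body (75 mm by 190 mm) begins 47 mm behind the grasp point.
Start: joints at [1.18, 0.342, 1.524, -0, 1.275, -0.146], TCP at [0.127, 0.509, 0.238] pointing down, gripper open.
Joint ranges: [-2.53, 2.53], [-0.77, 2.02], [0.04, 2.7], [-1, 4.14], [0.28, 2.66], [-3.11, 3.11]. Speed limits (rad/s): [2.57, 2.57, 3.14, 3.14, 3.14, 3.14].

### API

Orientations are given as a unit quaternion [w, x, y, z].
In Python, from workcell import env gives the robot as it stands.
- The arm moves only by the tool carry_out, never from a script. Its argument "deltas" is a list that holds one entry, the list of rows, each a list of 7 numbers: the turn, a rotation vector about the world's x, y, z in degrees, then the shift along the world's x, y, z in mm, then the closure, from 0 (fully open) to 1 (shut). A call has 1 to 20 rows; each row shifts and turns the commanded pose from where the row before left it; what a row does not reach is not made up. A row lasts 1/10 s, in which the tool goes at most 50 mm and 8.59 degrees, less where a joint would pass 70% of its speed; a pose out of reach is approached as far as the arm can. A call with a gripper value outside its range is refused whole. The fingers move at their own pace and stop on an object; "newtons" is the grip in N (left out, the last holds). Time passes only in rows, so rows that do not move let the fingers close. It gives the time, the measured TCP pose, the force, the opening and the grip force at its end, in the units of the state.
- env.get_state(): the state, without advancing time (a new reading comes with each control period).
- env.grab_frame(name): name is "scene" or "side" or "wrist"; returns the picture (384x512x3 uint8, red, green, blue); there is no depth.
- env.camera_params(name): a dict with "K" (3x3 intrinsics, pixels), "k1" (the pictures are not rectified: a ray, as slopes to the right and down, at radius r is drawn at 1 + k1 r^2 times it, then the intrinsics apply), "extrinsics" (4x4, takes a point from camera to world coordinates); the wrist camera has in their place "hand_eye" (4x4, takes a point from camera to tool coordinates, whose origin is the TCP and whose axes are the flange's). Camera axes: x right, y down, z forward; pixel columns grow to the right and rows downward; lengths in m; the calibration is good to about 2 mm. A picture is of the moment at which its call begins: read the wrist's pose just before it. camera_params takes no time and is no camera call.
- env.sign_off(): hands the job in; it is judged then, once.
The state is a dict: "clock": time; "joint_pos": joint angles; "qd": joint speeds; "joint_efforts": joint torques, N m; "ee_pos": TCP position; "orientation": TCP orientation; "wrist_force": force on the tool from outside, world axes, zero at the start; "torque": the same for the moment, N m; "gripper_width": finger opening in m; "finger_force": force on a finger pad.
Only numpy, scipy, OpenCV 4.12 (cv2) and the standard library are available. Lean on these libraries where they do the work, as an engineer would, in place of code of your own. Each camera call takes 0.05 s, during which the arm holds its last target. There are 200 camera calls.

### The job

Put the glass jar that stands in front of the narrow white tray back into the middle of the row, with two jars on either side of it. The other four have spread into its place and there is barely room for five, so, without lifting them out, nudge them apart, up against the ends of the tray's grey liner, and let the jar down between them until it stands fully home on the floor. It is all glass: push and lower gently by feel, never pressing the jars together or against the liner's ends with more than 20 N, keep the jars upright, and leave the beaker, the vial and the test-tube rack alone.

Things in the scene. Friction and masses are not known exactly. Their poses are not given: they have to be found in the camera images.
- tray: narrow white open tray fixed to the bench, outside 384 mm long (its y, along the row), 85 mm wide (x), rim 30 mm high; origin: centre of its underside. Its grey lift-out liner carries the jars: inside 333 x 70 mm (3 mm longer than five jars), floor 7 mm above the bench, end walls 28 mm. The liner sits firmly, up to 15 mm off the tray's middle either way along y: its place is not measured.
- jar_mid (a point): the jar to put back: amber glass jar, white screw lid, diameter 66 mm, 82 mm tall with its lid (straight wall up to 56 mm; lid 60 mm in diameter, the top 19 mm; foot edge rounded by 6 mm), about 0.18 kg. It stands on the bench between the robot and the tray. The point is on its axis, half-way up (41 mm above its foot); z up along its axis.
- row_1_mid (a point): amber glass jar, white screw lid, diameter 66 mm, 82 mm tall with its lid (straight wall up to 56 mm; lid 60 mm in diameter, the top 19 mm; foot edge rounded by 6 mm), about 0.18 kg. One of the four loose jars of the row: the one farthest to the tray's -y end. The point is on its axis, half-way up; z up.
- row_2_mid (a point): amber glass jar, white screw lid, diameter 66 mm, 82 mm tall with its lid (straight wall up to 56 mm; lid 60 mm in diameter, the top 19 mm; foot edge rounded by 6 mm), about 0.18 kg. One of the four loose jars of the row: second from the -y end. Between it and the third is the middle gap, 30 mm or more between their walls. Pushing it and its neighbour along takes 2 to 7 N. The point is on its axis, half-way up; z up.
- row_3_mid (a point): amber glass jar, white screw lid, diameter 66 mm, 82 mm tall with its lid (straight wall up to 56 mm; lid 60 mm in diameter, the top 19 mm; foot edge rounded by 6 mm), about 0.18 kg. One of the four loose jars of the row: third from the -y end, on the +y side of the middle gap. Pushing it and its neighbour along takes 2 to 7 N. The point is on its axis, half-way up; z up.
- row_4_mid (a point): amber glass jar, white screw lid, diameter 66 mm, 82 mm tall with its lid (straight wall up to 56 mm; lid 60 mm in diameter, the top 19 mm; foot edge rounded by 6 mm), about 0.18 kg. One of the four loose jars of the row: the one farthest to the tray's +y end. The point is on its axis, half-way up; z up.
- beaker: empty glass beaker, 70 mm across, 92 mm tall, on the bench left of the work. Bystander. Origin: centre of its underside.
- vial: small amber vial with a white cap, 26 mm across, 59 mm tall, on the bench right of the work. Bystander. Origin: centre of its underside.
- tube_rack: green test-tube rack, 212 x 98 mm, 75 mm high, with upturned tubes reaching 144 mm, on the bench right of the tray. Bystander. Origin: centre of its underside; its length is along its x.

How it is judged:
At the end, for the whole second after the job is handed in: The jar stands upright (within 3 degrees) on the liner's floor (its middle 45 to 52 mm above the bench), within 12 mm of the tray's centre line and within 30 mm of the middle of its length, at rest, and the other four jars stand upright on the liner's floor too (x of jar_mid in the frame of tray between -0.012 and 0.012 m and y of jar_mid in the frame of tray between -0.03 and 0.03 m and z of jar_mid in the frame of tray between 0.045 and 0.052 m and angle between each of jar_mid, row_1_mid, row_2_mid, row_3_mid, row_4_mid's own z axis and vertical below 0.06 rad and linear speed of jar below 0.02 m/s and z of row_1_mid in the frame of tray between 0.045 and 0.052 m and x of row_1_mid in the frame of tray between -0.014 and 0.014 m and y of row_1_mid in the frame of tray between -0.18 and 0.18 m and z of row_2_mid in the frame of tray between 0.045 and 0.052 m and x of row_2_mid in the frame of tray between -0.014 and 0.014 m and y of row_2_mid in the frame of tray between -0.18 and 0.18 m and z of row_3_mid in the frame of tray between 0.045 and 0.052 m and x of row_3_mid in the frame of tray between -0.014 and 0.014 m and y of row_3_mid in the frame of tray between -0.18 and 0.18 m and z of row_4_mid in the frame of tray between 0.045 and 0.052 m and x of row_4_mid in the frame of tray between -0.014 and 0.014 m and y of row_4_mid in the frame of tray between -0.18 and 0.18 m); the robot touches nothing.
It fails at once if glass pressed too hard: more than 20 N between two jars or between a jar of the row and the tray with its liner, or the jar set down on them with more than 25 N (contact force between any of row_1, row_2, row_3, row_4 and tray above 20 N or contact force between row_1 and row_2 above 20 N or contact force between any of row_1, row_2 and row_3 above 20 N or contact force between any of row_1, row_2, row_3 and row_4 above 20 N or contact force between any of row_1, row_2, row_3, row_4 and jar above 20 N or contact force between jar and tray above 25 N).
It fails at once if a jar tipped by more than 20 degrees (angle between any of row_1_mid, row_2_mid, row_3_mid, row_4_mid, jar_mid's own z axis and vertical above 0.35 rad).
It fails at once if one of the four jars lifted out of the tray (z of any of row_1_mid, row_2_mid, row_3_mid, row_4_mid in the frame of tray above 0.075 m).
It fails at once if the beaker, the vial or the test-tube rack moved by more than 15 mm (distance of any of beaker, vial, tube_rack from where it was at the start of the episode above 0.015 m).
It also fails if it takes over 72 s, if anything falls off the work surface, if the arm or the gripper's body presses on something with over 40 N, if the wrist force passes 120 N, or if a joint passes its speed limit or range.

## Working session

There is one attempt and no reset: what is moved stays moved. The work goes in short steps, Python scripts to look and compute and a tool call to move; the robot and the scene stay as the last step left them, time stands still between calls to the robot, and variables do not carry over. Pictures are saved under pics/ and viewed, at most 10 in all, crops included, and the job is handed in when it is done.

Besides the shell and the picture viewer there is one more tool, called as name(argument=value, ...), one argument or row to a line, values as JSON. carry_out: Moves the arm, as the interface text tells. Its arguments: {"type":"object","properties":{"deltas":{"type":"array"},"newtons":{"type":"number"}},"required":["deltas"]}

```bash
mkdir -p pics
cat > h.py <<'E'
import numpy as np, cv2
from scipy.spatial.transform import Rotation as R
from workcell import env
def save(n,f): cv2.imwrite('pics/'+f,cv2.cvtColor(env.grab_frame(n),cv2.COLOR_RGB2BGR))
def cam(n,st=None):
    p=env.camera_params(n)
    if 'extrinsics' in p: T=np.array(p['extrinsics'])
    else:
        st=st or env.get_state(); q=st['orientation']; T=np.eye(4)
        T[:3,:3]=R.from_quat([q[1],q[2],q[3],q[0]]).as_matrix(); T[:3,3]=st['ee_pos']; T=T@np.array(p['hand_eye'])
    return np.array(p['K']),float(p['k1']),T
def ray(c,uv):
    K,k1,T=c; d=np.array([(uv[0]-K[0,2])/K[0,0],(uv[1]-K[1,2])/K[1,1]]); s=d.copy()
    for _ in range(20): s=d/(1+k1*(s@s))
    v=T[:3,:3]@np.array([s[0],s[1],1]); return T[:3,3],v/np.linalg.norm(v)
def atz(c,uv,z):
    o,v=ray(c,uv); return o+v*(z-o[2])/v[2]
def tri(c1,a,c2,b):
    o1,v1=ray(c1,a);o2,v2=ray(c2,b)
    t=np.linalg.lstsq(np.c_[v1,-v2],o2-o1,rcond=None)[0]; p,q=o1+t[0]*v1,o2+t[1]*v2
    return (p+q)/2,np.linalg.norm(p-q)
def proj(c,P):
    K,k1,T=c; p=np.linalg.inv(T)@np.r_[P,1]; s=p[:2]/p[2]; s=s*(1+k1*(s@s)); return K[0,0]*s[0]+K[0,2],K[1,1]*s[1]+K[1,2]
E
python3 - <<'E'
from h import *
np.set_printoptions(precision=4,suppress=True)
print(env.get_state())
for n in('scene','side'): print(cam(n)); 
print(env.camera_params('wrist'))
a=[cv2.cvtColor(env.grab_frame(n),cv2.COLOR_RGB2BGR) for n in('scene','side')]
np.save('f.npy',np.array(a))
for n,i in zip(('scene','side'),a): cv2.imwrite(f'pics/{n}0.png',i)
E
```

```text
{'clock': 0.0, 'joint_pos': array([ 1.18  ,  0.3427,  1.525 ,  0.    ,  1.2754, -0.146 ]), 'qd': array([ 0.0011,  0.0013, -0.0002, -0.0009, -0.0004,  0.0001]), 'joint_efforts': array([  0.0025, -43.1245, -24.4224,   0.0719,   0.0558,  -0.0001]), 'ee_pos': array([0.1271, 0.509 , 0.2371]), 'orientation': array([-0.0002,  0.1221,  0.9925, -0.0007]), 'wrist_force': array([-0.7741, -0.1599, -0.2715]), 'torque': array([0.0085, 0.02  , 0.0195]), 'finger_force': 0.0, 'gripper_width': 0.09173649332578991}
(array([[446.5392,   0.    , 254.9015],
       [  0.    , 446.5392, 195.3902],
       [  0.    ,   0.    ,   1.    ]]), -0.07671493097134612, array([[-0.6545,  0.3936, -0.6455,  1.182 ],
       [ 0.7559,  0.3576, -0.5484,  0.5404],
       [ 0.015 , -0.8469, -0.5315,  0.6027],
       [ 0.    ,  0.    ,  0.    ,  1.    ]]))
(array([[386.6091,   0.    , 255.8982],
       [  0.    , 386.6091, 188.7045],
       [  0.    ,   0.    ,   1.    ]]), -0.10269831584642301, array([[ 0.9217, -0.1867,  0.3401,  0.1495],
       [-0.3875, -0.4866,  0.783 , -0.8638],
       [ 0.0193, -0.8534, -0.5209,  0.6312],
       [ 0.    ,  0.    ,  0.    ,  1.    ]]))
{'K': array([[265.3866,   0.    , 256.0813],
       [  0.    , 265.3866, 190.03  ],
       [  0.    ,   0.    ,   1.    ]]), 'k1': 0.015957955908412976, 'hand_eye': array([[ 0.001 , -0.9649, -0.2624,  0.0721],
       [ 1.    ,  0.0008,  0.001 , -0.0014],
       [-0.0007, -0.2624,  0.9649, -0.1472],
       [ 0.    ,  0.    ,  0.    ,  1.    ]])}
```

View pics/scene0.png

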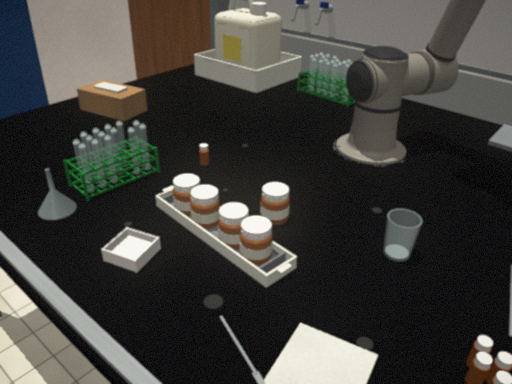

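View pics/side0.png

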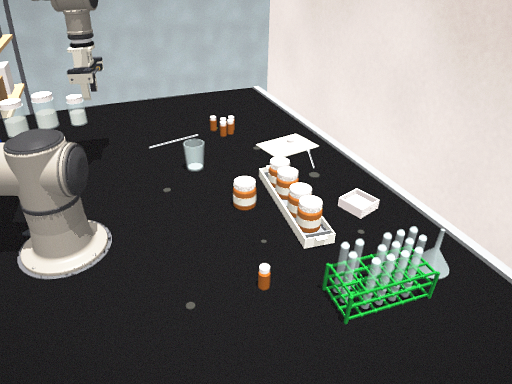

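Scene view: the row lids sit at about (186,179), (204,191), (233,210) and (257,225), and the jar lid at (275,188). Side view: row lids at (311,202), (300,190), (288,174), (279,163), jar at (244,184). The tray runs diagonally between them.

Run:
```python
from h import *
np.set_printoptions(precision=4,suppress=True)
S,D=cam('scene'),cam('side')
for n,a,b in [('r1',(186,179.5),(311,203)),('r2',(204.5,191.5),(300,190)),('r3',(233.5,210),(288,174)),('r4',(257,224.5),(279.5,163)),('jar',(275.5,189),(244.5,184))]:
    p,e=tri(S,a,D,b); print(n,p,e,atz(S,a,.082 if n=='jar' else .089),atz(D,b,.082 if n=='jar' else .089))
for uv,n in [((160,197),'s'),((270,274),'s'),((294,258),'s')]: print('tray',atz(S,uv,.03))
print('beaker',atz(S,(398,254),0),'vial',atz(S,(204,164),0))
```

```text
r1 [ 0.6098 -0.1574  0.085 ] 0.00391421353663041 [ 0.6125 -0.1511  0.089 ] [ 0.6079 -0.164   0.089 ]
r2 [ 0.6156 -0.0889  0.0836] 0.0025196867591830495 [ 0.6203 -0.0818  0.089 ] [ 0.6118 -0.0975  0.089 ]
r3 [0.6259 0.0068 0.082 ] 0.005666970283722394 [0.6304 0.0148 0.089 ] [ 0.6215 -0.007   0.089 ]
r4 [0.6326 0.0773 0.0826] 0.005256976434923444 [0.6366 0.0838 0.089 ] [0.6283 0.0635 0.089 ]
jar [0.4915 0.0117 0.0743] 0.0056826386839124434 [0.4981 0.0198 0.082 ] [ 0.4881 -0.0038  0.082 ]
tray [ 0.6448 -0.2138  0.03  ]
tray [0.6785 0.1536 0.03  ]
tray [0.6107 0.1595 0.03  ]
beaker [0.4225 0.2984 0.    ] vial [ 0.4204 -0.2992  0.    ]
```

carry_out(
  deltas=[
    [[0, 0, -4.1, 21, -27, 0.6, 0], [0, 0, -4.1, 21, -27, 0.6, 0], [0, 0, -4.1, 21, -27, 0.6, 0], [0, 0, -4.1, 21, -27, 0.6, 0], [0, 0, -4.1, 21, -27, 0.6, 0], [0, 0, -4.1, 21, -27, 0.6, 0], [0, 0, -4.1, 21, -27, 0.6, 0], [0, 0, -4.1, 21, -27, 0.6, 0], [0, 0, -4.1, 21, -27, 0.6, 0], [0, 0, -4.1, 21, -27, 0.6, 0], [0, 0, -4.1, 21, -27, 0.6, 0], [0, 0, -4.1, 21, -27, 0.6, 0], [0, 0, -4.1, 21, -27, 0.6, 0], [0, 0, -4.1, 21, -27, 0.6, 0], [0, 0, -4.1, 21, -27, 0.6, 0], [0, 0, -4.1, 21, -27, 0.6, 0], [0, 0, -4.1, 21, -27, 0.6, 0], [0, 0, -4.1, 21, -27, 0.6, 0], [0, 0, -4.1, 21, -27, 0.6, 0], [0, 0, 0, 0, 0, 0, 0]],
  ],
)

```text
clock: 2.1
ee_pos: [0.528, -0.0067, 0.2483]
orientation: [0.0, 0.721, 0.693, -0.0]
wrist_force: [-0.5, 0.7, -0.2]
gripper_width: 0.0916
finger_force: 0.0
```

Run:
```python
from h import *
import pickle
st=env.get_state(); print(st); pickle.dump(st,open('w1.pkl','wb')); save('wrist','w1.png')
```

```text
{'clock': 2.1, 'joint_pos': array([-1.57360325e-01,  3.39313727e-01,  1.49798180e+00, -9.71289614e-04,
        1.30405311e+00, -1.18396156e-01]), 'qd': array([ 0.05121281, -0.03816482,  0.06489623,  0.02398374,  0.01459469,
       -0.02162541]), 'joint_efforts': array([-1.20513406e+00, -4.28705907e+01, -2.57262343e+01, -1.19092469e-01,
       -2.78893771e-02,  2.13381071e-01]), 'ee_pos': array([ 0.52798393, -0.0067119 ,  0.24832893]), 'orientation': array([ 3.79908701e-04,  7.20658848e-01,  6.93289687e-01, -3.00057471e-04]), 'wrist_force': array([-0.51232382,  0.66232276, -0.24118174]), 'torque': array([-0.05931589,  0.06206221, -0.03842496]), 'finger_force': 0.0, 'gripper_width': 0.0916192615309448}
```

View pics/w1.png

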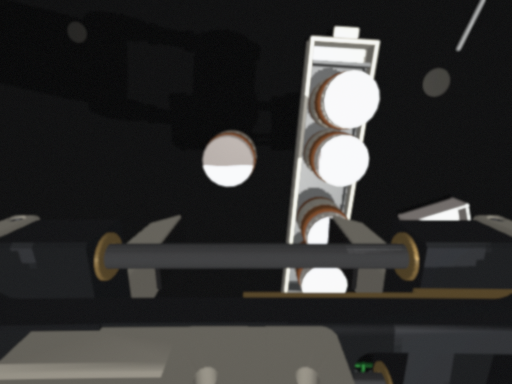

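Wrist view: the lids of row_4 at about (350,99) and row_3 at (338,158). The jar is at (229,158) and the tray's +y end at the top. The gripper hides the lower half, so I'll shift -y to get the second view.

carry_out(
  deltas=[
    [[0, 0, 0, 10, -25, 0, 0], [0, 0, 0, 10, -25, 0, 0], [0, 0, 0, 10, -25, 0, 0], [0, 0, 0, 10, -25, 0, 0], [0, 0, 0, 0, 0, 0, 0], [0, 0, 0, 0, 0, 0, 0]],
  ],
)

```text
clock: 2.75
ee_pos: [0.5656, -0.1028, 0.2487]
orientation: [-0.001, 0.719, 0.695, -0.0]
wrist_force: [-0.8, 0.5, -0.1]
gripper_width: 0.0917
finger_force: 0.0
```

Run:
```python
from h import *
import pickle
st=env.get_state(); print(st['ee_pos'],st['qd']); pickle.dump(st,open('w2.pkl','wb')); save('wrist','w2.png')
```

```text
[ 0.56562629 -0.10281912  0.24870967] [ 1.84800105e-02 -1.22147302e-02  1.06607878e-02 -4.11767558e-05
  8.02416748e-04  8.09785668e-04]
```

View pics/w2.png

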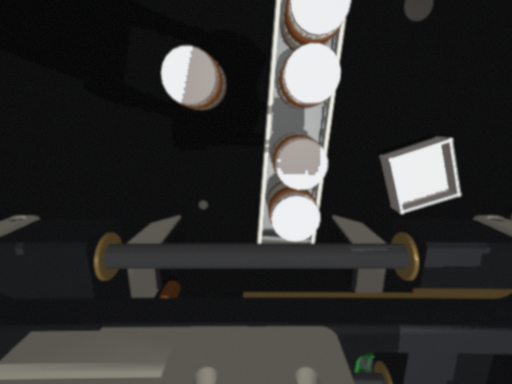

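Second wrist view: row_3 lid at (310,73), row_2 (301,162), row_1 (295,214), jar (192,77), and the tray's -y end at row 242.

Run:
```python
from h import *
import pickle
np.set_printoptions(precision=4,suppress=True)
C=[];H=[]
for i in (1,2):
    C.append(cam('wrist',pickle.load(open(f'w{i}.pkl','rb'))))
    g=cv2.medianBlur(cv2.imread(f'pics/w{i}.png',0),3)
    c=cv2.HoughCircles(g,cv2.HOUGH_GRADIENT_ALT,1.5,20,param1=150,param2=.6,minRadius=20,maxRadius=36)
    H.append(c[0] if c is not None else []); print(i,H[-1])
def near(i,p):
    d=[np.hypot(*(h[:2]-p)) for h in H[i]]
    if d and min(d)<8: return H[i][int(np.argmin(d))][:2]
    print('eye',i,p); return np.array(p,float)
for n,a,b in [('jar',(229,160),(192,77)),('r3',(338,158),(310,73))]:
    print(n,*tri(C[0],near(0,a),C[1],near(1,b)))
for n,i,p,z in [('jar',0,(229,160),.082),('jar',1,(192,77),.082),('r4',0,(350,99),.089),('r3',0,(338,158),.089),('r3',1,(310,73),.089),('r2',1,(301,162),.089),('r1',1,(295,214),.089)]:
    print(n,atz(C[i],near(i,p),z))
for i,p in [(0,(311,38)),(0,(379,42)),(0,(293,190)),(1,(259,242)),(1,(315,243)),(1,(268,110))]: print('rim',atz(C[i],p,.03))
```

```text
1 [[348.      96.      30.3996]
 [339.     159.      28.3636]
 [228.     160.5     26.999 ]
 [330.     238.5     28.4275]
 [447.     267.      25.6864]]
2 [[426.     172.5     29.8609]
 [187.5     78.      30.2489]
 [315.      10.5     29.1088]
 [301.5    163.5     29.048 ]
 [295.5    219.      26.8564]
 [315.      73.5     30.015 ]
 [447.     265.5     25.0366]]
jar [0.4912 0.0132 0.0726] 0.0029432300009210716
r3 [0.6304 0.0115 0.0744] 0.005782295783273069
jar [0.4937 0.0152 0.082 ]
jar [0.4921 0.0113 0.082 ]
r4 [0.6296 0.0817 0.089 ]
r3 [0.6231 0.0131 0.089 ]
r3 [0.6302 0.0104 0.089 ]
r2 [ 0.6172 -0.0861  0.089 ]
r1 [ 0.6106 -0.155   0.089 ]
rim [0.5998 0.1544 0.03  ]
rim [0.6834 0.1464 0.03  ]
rim [ 0.5777 -0.0385  0.03  ]
rim [ 0.5644 -0.2136  0.03  ]
rim [ 0.6487 -0.2178  0.03  ]
rim [ 0.5819 -0.0235  0.03  ]
```

carry_out(
  deltas=[
    [[0, 0, -0.6, 9, 11, -15, 1], [0, 0, -0.6, 9, 11, -15, 1], [0, 0, -0.6, 9, 11, -15, 1], [0, 0, -0.5, 10, 11, -15, 1], [0, 0, -0.5, 10, 11, -15, 1], [0, 0, -0.5, 10, 11, -23, 1], [0, 0, 0, 0, 0, 0, 1], [0, 0, 0, 0, 0, 0, 1], [0, 0, 0, 0, 0, 0, 1], [0, 0, 0, 0, 0, 0, 1]],
  ],
  newtons=20,
)

```text
clock: 3.8
ee_pos: [0.6235, -0.0381, 0.1525]
orientation: [0.001, 0.739, 0.674, 0.001]
wrist_force: [0.0, 0.2, 1.0]
gripper_width: 0.0164
finger_force: 0.0
```

Run:
```python
from h import *
st=env.get_state(); print(st['ee_pos'],st['wrist_force'])
for n in('scene','side'):
    c=cam(n); print(n,proj(c,st['ee_pos']))
save('scene','s2.png')
i=cv2.imread('pics/s2.png')[130:290,140:320]; j=cv2.cvtColor(env.grab_frame('side'),cv2.COLOR_RGB2BGR)[110:270,220:350]
cv2.imwrite('pics/c2.png',np.hstack([cv2.resize(i,None,fx=2.5,fy=2.5),cv2.resize(j,None,fx=2.5,fy=2.5)]))
```

```text
[ 0.62346513 -0.03813511  0.15250085] [0.00283777 0.16609802 0.97401846]
scene (np.float64(216.7091832019557), np.float64(173.28005905782172))
side (np.float64(295.2330824147442), np.float64(158.83724632826517))
```

View pics/c2.png

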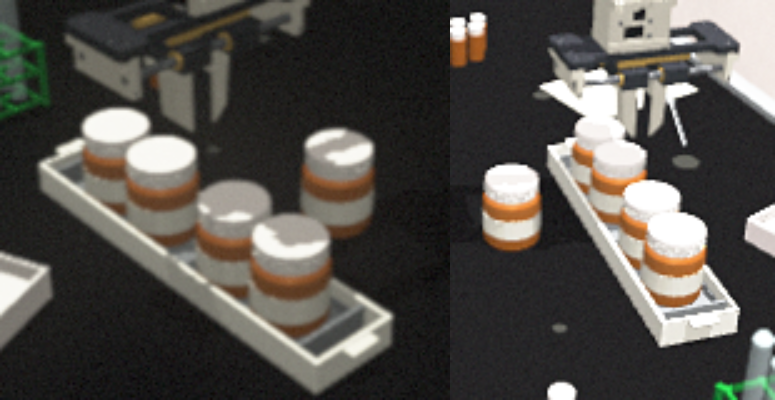

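The crop shows the fingers above the middle gap, which is about where I computed it. I'll descend gently.

carry_out(
  deltas=[
    [[0, 0, 0, 0, 0, -20, 1], [0, 0, 0, 0, 0, -20, 1], [0, 0, 0, 0, 0, -10, 1], [0, 0, 0, 0, 0, -5, 1], [0, 0, 0, 0, 0, -5, 1], [0, 0, 0, 0, 0, -5, 1], [0, 0, 0, 0, 0, 0, 1]],
  ],
)

```text
clock: 4.6
ee_pos: [0.6231, -0.0376, 0.0859]
orientation: [-0.0, 0.739, 0.674, -0.0]
wrist_force: [-0.0, -0.2, -0.9]
gripper_width: 0.0002
finger_force: 0.0
```

carry_out(
  deltas=[
    [[0, 0, 0, 0, 0, -8, 1], [0, 0, 0, 0, 0, -8, 1], [0, 0, 0, 0, 0, -8, 1], [0, 0, 0, 0, 0, -8, 1], [0, 0, 0, 0, 0, -6, 1], [0, 0, 0, 0, 0, 0, 1], [0, 0, 0, 0, 0, 0, 1]],
  ],
)

```text
clock: 5.3
ee_pos: [0.6232, -0.0376, 0.048]
orientation: [-0.0, 0.739, 0.674, -0.0]
wrist_force: [0.4, 0.4, -0.4]
gripper_width: 0.0005
finger_force: 0.0
```

carry_out(
  deltas=[
    [[0, 0, 0, -0.2, -2, 0, 1], [0, 0, 0, -0.2, -2, 0, 1], [0, 0, 0, -0.2, -2, 0, 1], [0, 0, 0, -0.2, -2, 0, 1], [0, 0, 0, 0, 0, 0, 1]],
  ],
)

```text
clock: 5.8
ee_pos: [0.6226, -0.0457, 0.0484]
orientation: [0.0, 0.739, 0.674, 0.0]
wrist_force: [-0.3, 0.8, 2.1]
gripper_width: -0.0001
finger_force: 0.6
```

carry_out(
  deltas=[
    [[0, 0, 0, -0.1, -1, 0, 1], [0, 0, 0, -0.1, -1, 0, 1], [0, 0, 0, -0.1, -1, 0, 1]],
  ],
)

```text
clock: 6.1
ee_pos: [0.6223, -0.0483, 0.0484]
orientation: [0.0, 0.739, 0.674, 0.0]
wrist_force: [-0.9, 3.7, 3.3]
gripper_width: 0.0003
finger_force: 1.9
```

carry_out(
  deltas=[
    [[0, 0, 0, -0.1, -1, 0, 1], [0, 0, 0, -0.1, -1, 0, 1], [0, 0, 0, -0.1, -1, 0, 1]],
  ],
)

```text
clock: 6.4
ee_pos: [0.6219, -0.0516, 0.0483]
orientation: [0.0, 0.739, 0.674, 0.0]
wrist_force: [0.6, 4.8, 2.6]
gripper_width: 0.0007
finger_force: 2.1
```

carry_out(
  deltas=[
    [[0, 0, 0, -0.1, -1, 0, 1], [0, 0, 0, -0.1, -1, 0, 1], [0, 0, 0, -0.1, -1, 0, 1]],
  ],
)

```text
clock: 6.7
ee_pos: [0.6215, -0.0547, 0.0481]
orientation: [0.0, 0.739, 0.674, 0.0]
wrist_force: [1.2, 4.4, 4.1]
gripper_width: 0.0003
finger_force: 2.2
```

carry_out(
  deltas=[
    [[0, 0, 0, -0.1, -1, 0, 1], [0, 0, 0, -0.1, -1, 0, 1]],
  ],
)

```text
clock: 6.9
ee_pos: [0.6213, -0.0567, 0.0482]
orientation: [0.0, 0.739, 0.674, 0.0]
wrist_force: [-0.0, 3.6, 3.1]
gripper_width: 0.0008
finger_force: 2.1
```

carry_out(
  deltas=[
    [[0, 0, 0, -0.1, -1, 0, 1], [0, 0, 0, -0.1, -1, 0, 1]],
  ],
)

```text
clock: 7.1
ee_pos: [0.6211, -0.0587, 0.0482]
orientation: [0.0, 0.739, 0.674, 0.0]
wrist_force: [0.8, 4.4, 3.6]
gripper_width: 0.0006
finger_force: 2.2
```

carry_out(
  deltas=[
    [[0, 0, 0, -0.1, -1, 0, 1], [0, 0, 0, -0.1, -1, 0, 1]],
  ],
)

```text
clock: 7.3
ee_pos: [0.6209, -0.0607, 0.0481]
orientation: [0.0, 0.739, 0.674, 0.0]
wrist_force: [0.3, 4.6, 3.5]
gripper_width: 0.0006
finger_force: 2.2
```

carry_out(
  deltas=[
    [[0, 0, 0, -0.1, -1, 0, 1], [0, 0, 0, -0.1, -1, 0, 1]],
  ],
)

```text
clock: 7.5
ee_pos: [0.6207, -0.0627, 0.0481]
orientation: [0.0, 0.739, 0.674, -0.0]
wrist_force: [0.2, 4.0, 4.5]
gripper_width: 0.0004
finger_force: 2.2
```

carry_out(
  deltas=[
    [[0, 0, 0, -0.1, -1, 0, 1], [0, 0, 0, -0.1, -1, 0, 1]],
  ],
)

```text
clock: 7.7
ee_pos: [0.6205, -0.0647, 0.0481]
orientation: [0.0, 0.739, 0.674, 0.0]
wrist_force: [1.4, 5.1, 3.7]
gripper_width: 0.0002
finger_force: 2.2
```

carry_out(
  deltas=[
    [[0, 0, 0, -0.1, -1, 0, 1]],
  ],
)

```text
clock: 7.8
ee_pos: [0.6204, -0.0656, 0.0481]
orientation: [-0.0, 0.739, 0.674, 0.0]
wrist_force: [1.5, 7.0, 3.5]
gripper_width: 0.0003
finger_force: 3.8
```

carry_out(
  deltas=[
    [[0, 0, 0, 0, -0.5, 0, 1]],
  ],
)

```text
clock: 7.9
ee_pos: [0.6204, -0.0656, 0.0481]
orientation: [-0.0, 0.739, 0.674, 0.0]
wrist_force: [0.7, 7.7, 4.1]
gripper_width: 0.0003
finger_force: 4.0
```

carry_out(
  deltas=[
    [[0, 0, 0, 0, 0, 0, 1]],
  ],
)

```text
clock: 8.0
ee_pos: [0.6204, -0.0656, 0.0481]
orientation: [-0.0, 0.739, 0.674, 0.0]
wrist_force: [0.9, 6.9, 4.2]
gripper_width: 0.0005
finger_force: 3.3
```

carry_out(
  deltas=[
    [[0, 0, 0, 0, -0.7, 0, 1], [0, 0, 0, 0, 0, 0, 1]],
  ],
)

```text
clock: 8.2
ee_pos: [0.6204, -0.0657, 0.0481]
orientation: [-0.001, 0.739, 0.674, 0.001]
wrist_force: [0.5, 8.7, 4.2]
gripper_width: 0.0006
finger_force: 4.4
```

carry_out(
  deltas=[
    [[0, 0, 0, 0.1, 1, 0, 1], [0, 0, 0, 0.1, 1, 0, 1], [0, 0, 0, 0.2, 2, 0, 1], [0, 0, 0, 0.4, 4, 0, 1], [0, 0, 0, 0.5, 5, 0, 1], [0, 0, 0, 0.5, 5, 0, 1], [0, 0, 0, 0.5, 5, 0, 1], [0, 0, 0, 0.3, 3, 0, 1], [0, 0, 0, 0.2, 2, 0, 1], [0, 0, 0, 0.1, 1, 0, 1], [0, 0, 0, 0.1, 1, 0, 1]],
  ],
)

```text
clock: 9.3
ee_pos: [0.6235, -0.0368, 0.0481]
orientation: [0.0, 0.739, 0.674, 0.0]
wrist_force: [-1.1, -0.3, 1.2]
gripper_width: 0.0005
finger_force: 0.0
```

carry_out(
  deltas=[
    [[0, 0, 0, 0.1, 1, 0, 1], [0, 0, 0, 0.1, 1, 0, 1], [0, 0, 0, 0.1, 1, 0, 1]],
  ],
)

```text
clock: 9.6
ee_pos: [0.6237, -0.0339, 0.0482]
orientation: [0.0, 0.739, 0.674, 0.0]
wrist_force: [-0.3, 0.1, -0.2]
gripper_width: 0.0003
finger_force: 0.0
```

carry_out(
  deltas=[
    [[0, 0, 0, 0.1, 1, 0, 1], [0, 0, 0, 0.1, 1, 0, 1], [0, 0, 0, 0.1, 1, 0, 1]],
  ],
)

```text
clock: 9.9
ee_pos: [0.6241, -0.031, 0.0482]
orientation: [0.0, 0.739, 0.674, -0.0]
wrist_force: [0.1, -1.8, 0.8]
gripper_width: 0.0005
finger_force: 0.6
```

Contact with row_3 at about -0.031, as predicted.

carry_out(
  deltas=[
    [[0, 0, 0, 0.1, 1, 0, 1], [0, 0, 0, 0.1, 1, 0, 1], [0, 0, 0, 0.1, 1, 0, 1]],
  ],
)

```text
clock: 10.2
ee_pos: [0.6244, -0.028, 0.0482]
orientation: [0.0, 0.739, 0.674, -0.0]
wrist_force: [-0.6, -2.8, -0.7]
gripper_width: 0.0006
finger_force: 1.2
```

carry_out(
  deltas=[
    [[0, 0, 0, 0.1, 1, 0, 1], [0, 0, 0, 0.1, 1, 0, 1], [0, 0, 0, 0.1, 1, 0, 1]],
  ],
)

```text
clock: 10.5
ee_pos: [0.6246, -0.0248, 0.0481]
orientation: [0.0, 0.739, 0.674, -0.0]
wrist_force: [-0.0, -2.9, 0.2]
gripper_width: 0.0003
finger_force: 1.2
```

carry_out(
  deltas=[
    [[0, 0, 0, 0.1, 1, 0, 1], [0, 0, 0, 0.1, 1, 0, 1]],
  ],
)

```text
clock: 10.7
ee_pos: [0.6248, -0.0228, 0.0481]
orientation: [0.0, 0.739, 0.674, 0.0]
wrist_force: [-0.1, -3.1, 0.7]
gripper_width: 0.0006
finger_force: 1.2
```

carry_out(
  deltas=[
    [[0, 0, 0, 0.1, 1, 0, 1], [0, 0, 0, 0.1, 1, 0, 1]],
  ],
)

```text
clock: 10.9
ee_pos: [0.625, -0.0208, 0.0482]
orientation: [0.0, 0.739, 0.674, 0.0]
wrist_force: [0.2, -1.9, 0.8]
gripper_width: 0.0003
finger_force: 1.2
```

carry_out(
  deltas=[
    [[0, 0, 0, 0.1, 1, 0, 1], [0, 0, 0, 0.1, 1, 0, 1]],
  ],
)

```text
clock: 11.1
ee_pos: [0.6252, -0.0188, 0.0481]
orientation: [0.0, 0.739, 0.674, 0.0]
wrist_force: [-0.3, -2.1, 0.6]
gripper_width: 0.0002
finger_force: 1.3
```

carry_out(
  deltas=[
    [[0, 0, 0, 0.1, 1, 0, 1], [0, 0, 0, 0.1, 1, 0, 1]],
  ],
)

```text
clock: 11.3
ee_pos: [0.6254, -0.017, 0.0482]
orientation: [0.0, 0.739, 0.674, -0.0]
wrist_force: [0.6, -6.1, 1.1]
gripper_width: 0.0001
finger_force: 3.3
```

carry_out(
  deltas=[
    [[0, 0, 0, 0.1, 1, 0, 1]],
  ],
)

```text
clock: 11.4
ee_pos: [0.6256, -0.0169, 0.0482]
orientation: [0.001, 0.739, 0.674, -0.001]
wrist_force: [-0.4, -9.7, 1.3]
gripper_width: 0.0008
finger_force: 4.8
```

carry_out(
  deltas=[
    [[0, 0, 0, 0.1, 1, 0, 1]],
  ],
)

```text
clock: 11.5
ee_pos: [0.6258, -0.0167, 0.0484]
orientation: [0.001, 0.739, 0.674, -0.001]
wrist_force: [-0.8, -13.2, 1.2]
gripper_width: 0.0009
finger_force: 6.4
```

Both sides are seated against the liner ends. The middle of the gap is at TCP y≈-0.0412, x≈0.623. I'll back off, rise and turn 90° over the jar, so a first grip centres it along y.

carry_out(
  deltas=[
    [[0, 0, 0, -0.3, -3, 0, 1], [0, 0, 0, -0.5, -5, 0, 1], [0, 0, 0, -0.5, -5, 10, 1], [0, 0, 0, 0, 0, 30, 1], [0, 0, 0, 0, 0, 35, 1], [0, 0, 0, 0, 0, 35, 1], [0, 0, 8.2, -12, 3.8, 0, 0], [0, 0, 8.2, -12, 3.8, 0, 0], [0, 0, 8.2, -12, 3.8, 0, 0], [0, 0, 8.2, -12, 3.8, 0, 0], [0, 0, 8.2, -12, 3.8, 0, 0], [0, 0, 8.2, -12, 3.8, 0, 0], [0, 0, 8.2, -12, 3.8, 0, 0], [0, 0, 8.2, -12, 3.8, 0, 0], [0, 0, 8.2, -12, 3.8, 0, 0], [0, 0, 8.2, -12, 3.8, 0, 0], [0, 0, 8, -12, 3.8, 0, 0], [0, 0, 0, 0, 0, 0, 0]],
  ],
)

```text
clock: 13.3
ee_pos: [0.4912, 0.0145, 0.1589]
orientation: [-0.0, 0.045, 0.999, 0.0]
wrist_force: [0.3, 0.6, 0.5]
gripper_width: 0.0896
finger_force: 0.0
```

carry_out(
  deltas=[
    [[0, 0, 0, 1, -1, -20, 0], [0, 0, 0, 0, 0, -30, 0], [0, 0, 0, 0, 0, -30, 0], [0, 0, 0, 0, 0, -20, 0], [0, 0, 0, 0, 0, -17, 0], [0, 0, 0, 0, 0, 0, 0], [0, 0, 0, 0, 0, 0, 1], [0, 0, 0, 0, 0, 0, 1], [0, 0, 0, 0, 0, 0, 1], [0, 0, 0, 0, 0, 0, 1], [0, 0, 0, 0, 0, 0, 1], [0, 0, 0, 0, 0, 0, 1]],
  ],
  newtons=5,
)

```text
clock: 14.5
ee_pos: [0.4939, 0.0131, 0.042]
orientation: [0.001, 0.046, 0.999, 0.0]
wrist_force: [-0.6, 1.0, 6.3]
gripper_width: 0.0652
finger_force: 5.0
```

carry_out(
  deltas=[
    [[0, 0, 0, 0, 0, 0, 0], [0, 0, 0, 0, 0, 0, 0], [0, 0, 0, 0, 0, 0, 0], [0, 0, 0, 0, 0, 0, 0], [0, 0, -8, 0, 0, 0, 0], [0, 0, -8.2, 0, 0, 0, 0], [0, 0, -8.2, 0, 0, 0, 0], [0, 0, -8.2, 0, 0, 0, 0], [0, 0, -8.2, 0, 0, 0, 0], [0, 0, -8.2, 0, 0, 0, 0], [0, 0, -8.2, 0, 0, 0, 0], [0, 0, -8.2, 0, 0, 0, 0], [0, 0, -8.2, 0, 0, 0, 0], [0, 0, -8.2, 0, 0, 0, 0], [0, 0, -8.2, 0, 0, 0, 0], [0, 0, 0, 0, 0, 0, 0], [0, 0, 0, 0, 0, 0, 0]],
  ],
)

```text
clock: 16.2
ee_pos: [0.4932, 0.0129, 0.0411]
orientation: [-0.0, 0.737, 0.676, -0.0]
wrist_force: [0.1, 0.9, 0.4]
gripper_width: 0.0919
finger_force: 0.0
```

carry_out(
  deltas=[
    [[0, 0, 0, 0, 0, 0, 1], [0, 0, 0, 0, 0, 0, 1], [0, 0, 0, 0, 0, 0, 1], [0, 0, 0, 0, 0, 0, 1], [0, 0, 0, 0, 0, 0, 1], [0, 0, 0, 0, 0, 0, 1]],
  ],
  newtons=12,
)

```text
clock: 16.8
ee_pos: [0.4935, 0.0129, 0.0412]
orientation: [0.0, 0.739, 0.674, 0.0]
wrist_force: [-0.0, 0.2, -0.5]
gripper_width: 0.0652
finger_force: 12.0
```

carry_out(
  deltas=[
    [[0, 0, 0, 0, 0, 10, 1], [0, 0, 0, 0, 0, 25, 1], [0, 0, 0, 0, 0, 30, 1], [0, 0, 0, 0, 0, 30, 1], [0, 0, 0, 0, 0, 20, 1], [0, 0, 0, 10, -4, 0, 1], [0, 0, 0, 20, -8, 0, 1], [0, 0, 0, 20, -9, 0, 1], [0, 0, 0, 20, -9, 0, 1], [0, 0, 0, 20, -8, 0, 1], [0, 0, 0, 20, -8, 0, 1], [0, 0, 0, 15, -6, 0, 1], [0, 0, 0, 4.5, -2, 0, 1], [0, 0, 0, 0, 0, 0, 1], [0, 0, 0, 0, 0, 0, 1], [0, 0, 0, 0, 0, 0, 1]],
  ],
)

```text
clock: 18.4
ee_pos: [0.6221, -0.0407, 0.156]
orientation: [-0.0, 0.738, 0.674, -0.0]
wrist_force: [0.3, 0.1, -2.1]
gripper_width: 0.0653
finger_force: 12.0
```

Run:
```python
from h import *
st=env.get_state(); print(st['ee_pos'],st['wrist_force'])
i=cv2.cvtColor(env.grab_frame('scene'),cv2.COLOR_RGB2BGR)[110:290,140:320]; j=cv2.cvtColor(env.grab_frame('side'),cv2.COLOR_RGB2BGR)[90:270,220:350]
w=cv2.cvtColor(env.grab_frame('wrist'),cv2.COLOR_RGB2BGR); cv2.imwrite('pics/w3.png',w)
cv2.imwrite('pics/c3.png',np.hstack([cv2.resize(i,None,fx=2.5,fy=2.5),cv2.resize(j,None,fx=2.5,fy=2.5)]))
```

```text
[ 0.62212058 -0.04066781  0.15596334] [ 0.25904945  0.12936964 -2.12244576]
```

View pics/c3.png

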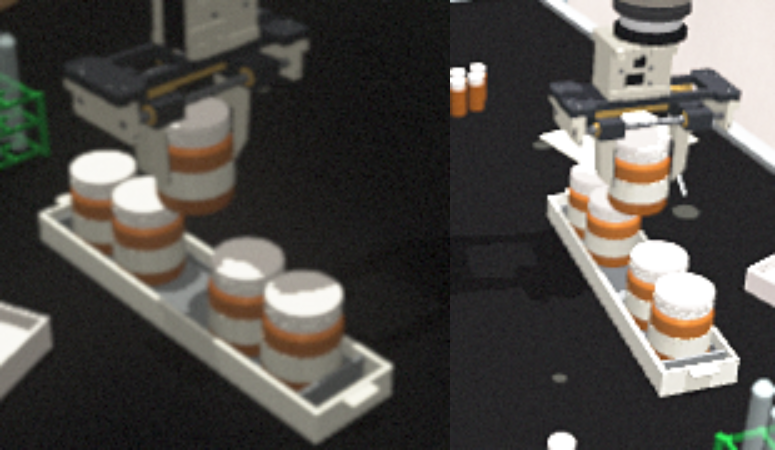

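View pics/w3.png

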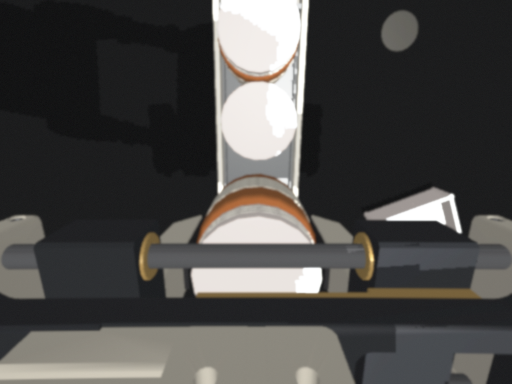

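The views show the jar centred over a clear gap. In the wrist view the tray centreline is about 1 mm to +x of the TCP. I'll correct that and lower.

carry_out(
  deltas=[
    [[0, 0, 0, 1, -0.5, -10, 1], [0, 0, 0, 0, 0, -15, 1], [0, 0, 0, 0, 0, -10, 1], [0, 0, 0, 0, 0, -5, 1], [0, 0, 0, 0, 0, -5, 1], [0, 0, 0, 0, 0, 0, 1], [0, 0, 0, 0, 0, 0, 1]],
  ],
)

```text
clock: 19.25
ee_pos: [0.6241, -0.0416, 0.1115]
orientation: [0.0, 0.739, 0.674, 0.0]
wrist_force: [-0.6, 0.0, -2.6]
gripper_width: 0.0651
finger_force: 12.0
```

carry_out(
  deltas=[
    [[0, 0, 0, 0, 0, -3, 1], [0, 0, 0, 0, 0, -2, 1], [0, 0, 0, 0, 0, -2, 1], [0, 0, 0, 0, 0, 0, 1]],
  ],
)

```text
clock: 19.65
ee_pos: [0.6236, -0.0415, 0.1038]
orientation: [-0.0, 0.739, 0.674, -0.0]
wrist_force: [0.5, -0.1, -2.1]
gripper_width: 0.0649
finger_force: 12.0
```

carry_out(
  deltas=[
    [[0, 0, 0, 0, 0, -1, 1], [0, 0, 0, 0, 0, -1, 1], [0, 0, 0, 0, 0, -1, 1]],
  ],
)

```text
clock: 19.95
ee_pos: [0.6238, -0.0415, 0.1011]
orientation: [0.0, 0.739, 0.674, 0.0]
wrist_force: [0.5, -0.9, -1.5]
gripper_width: 0.065
finger_force: 12.0
```

carry_out(
  deltas=[
    [[0, 0, 0, 0, 0, -1, 1], [0, 0, 0, 0, 0, -1, 1], [0, 0, 0, 0, 0, -1, 1]],
  ],
)

```text
clock: 20.25
ee_pos: [0.6238, -0.0415, 0.098]
orientation: [0.0, 0.739, 0.674, 0.0]
wrist_force: [1.2, 0.0, -3.4]
gripper_width: 0.065
finger_force: 12.0
```

carry_out(
  deltas=[
    [[0, 0, 0, 0, 0, -1, 1], [0, 0, 0, 0, 0, -1, 1], [0, 0, 0, 0, 0, -1, 1]],
  ],
)

```text
clock: 20.55
ee_pos: [0.6238, -0.0415, 0.0951]
orientation: [0.0, 0.739, 0.674, 0.0]
wrist_force: [0.5, 0.2, -2.4]
gripper_width: 0.0652
finger_force: 12.0
```

carry_out(
  deltas=[
    [[0, 0, 0, 0, 0, -1, 1], [0, 0, 0, 0, 0, -1, 1], [0, 0, 0, 0, 0, -1, 1]],
  ],
)

```text
clock: 20.85
ee_pos: [0.6238, -0.0415, 0.092]
orientation: [0.0, 0.739, 0.674, 0.0]
wrist_force: [-0.1, -0.1, -1.7]
gripper_width: 0.0651
finger_force: 12.0
```

The foot's rounded edge is past the shoulders with no contact force. Continuing down.

carry_out(
  deltas=[
    [[0, 0, 0, 0, 0, -1.5, 1], [0, 0, 0, 0, 0, -2, 1], [0, 0, 0, 0, 0, -2, 1], [0, 0, 0, 0, 0, -2, 1]],
  ],
)

```text
clock: 21.25
ee_pos: [0.6238, -0.0415, 0.0844]
orientation: [0.0, 0.739, 0.674, 0.0]
wrist_force: [0.5, 0.4, -1.1]
gripper_width: 0.0653
finger_force: 12.0
```

carry_out(
  deltas=[
    [[0, 0, 0, 0, 0, -2, 1], [0, 0, 0, 0, 0, -2, 1], [0, 0, 0, 0, 0, -2, 1], [0, 0, 0, 0, 0, -2, 1]],
  ],
)

```text
clock: 21.65
ee_pos: [0.6238, -0.0415, 0.0765]
orientation: [0.0, 0.739, 0.674, 0.0]
wrist_force: [-0.7, -0.5, -2.4]
gripper_width: 0.0649
finger_force: 12.0
```

carry_out(
  deltas=[
    [[0, 0, 0, 0, 0, -2, 1], [0, 0, 0, 0, 0, -1, 1], [0, 0, 0, 0, 0, -1, 1]],
  ],
)

```text
clock: 21.95
ee_pos: [0.6238, -0.0415, 0.0726]
orientation: [0.0, 0.739, 0.674, 0.0]
wrist_force: [-0.3, 0.8, -1.9]
gripper_width: 0.0649
finger_force: 12.0
```

carry_out(
  deltas=[
    [[0, 0, 0, 0, 0, -1, 1], [0, 0, 0, 0, 0, -1, 1], [0, 0, 0, 0, 0, -1, 1]],
  ],
)

```text
clock: 22.25
ee_pos: [0.6238, -0.0415, 0.0696]
orientation: [0.0, 0.739, 0.674, 0.0]
wrist_force: [-0.4, -0.1, -2.5]
gripper_width: 0.0651
finger_force: 12.0
```

carry_out(
  deltas=[
    [[0, 0, 0, 0, 0, -1, 1], [0, 0, 0, 0, 0, -1, 1], [0, 0, 0, 0, 0, -1, 1]],
  ],
)

```text
clock: 22.55
ee_pos: [0.6238, -0.0415, 0.0666]
orientation: [0.0, 0.739, 0.674, 0.0]
wrist_force: [0.3, -0.8, -2.4]
gripper_width: 0.0655
finger_force: 12.0
```

carry_out(
  deltas=[
    [[0, 0, 0, 0, 0, -1, 1], [0, 0, 0, 0, 0, -1, 1], [0, 0, 0, 0, 0, -1, 1]],
  ],
)

```text
clock: 22.85
ee_pos: [0.6238, -0.0415, 0.0636]
orientation: [0.0, 0.739, 0.674, 0.0]
wrist_force: [-0.2, -0.4, -1.7]
gripper_width: 0.0652
finger_force: 12.0
```

carry_out(
  deltas=[
    [[0, 0, 0, 0, 0, -1, 1], [0, 0, 0, 0, 0, -1, 1], [0, 0, 0, 0, 0, -1, 1]],
  ],
)

```text
clock: 23.15
ee_pos: [0.6238, -0.0415, 0.0606]
orientation: [0.0, 0.739, 0.674, 0.0]
wrist_force: [0.5, 0.5, -2.9]
gripper_width: 0.0649
finger_force: 12.0
```

carry_out(
  deltas=[
    [[0, 0, 0, 0, 0, -1, 1], [0, 0, 0, 0, 0, -1, 1], [0, 0, 0, 0, 0, -1, 1], [0, 0, 0, 0, 0, -1, 1]],
  ],
)

```text
clock: 23.55
ee_pos: [0.6238, -0.0415, 0.0566]
orientation: [0.0, 0.739, 0.674, 0.0]
wrist_force: [-0.3, 0.3, -2.3]
gripper_width: 0.0651
finger_force: 12.0
```

carry_out(
  deltas=[
    [[0, 0, 0, 0, 0, -1, 1], [0, 0, 0, 0, 0, -1, 1], [0, 0, 0, 0, 0, -1, 1], [0, 0, 0, 0, 0, -1, 1]],
  ],
)

```text
clock: 23.95
ee_pos: [0.6238, -0.0415, 0.0525]
orientation: [0.0, 0.739, 0.674, 0.0]
wrist_force: [-0.3, -0.3, -2.8]
gripper_width: 0.0652
finger_force: 12.0
```

carry_out(
  deltas=[
    [[0, 0, 0, 0, 0, -1, 1], [0, 0, 0, 0, 0, -1, 1], [0, 0, 0, 0, 0, -1, 1]],
  ],
)

```text
clock: 24.25
ee_pos: [0.6238, -0.0416, 0.0495]
orientation: [0.0, 0.739, 0.674, 0.0]
wrist_force: [0.0, 0.2, -2.3]
gripper_width: 0.0651
finger_force: 12.0
```

carry_out(
  deltas=[
    [[0, 0, 0, 0, 0, -1, 1]],
  ],
)

```text
clock: 24.35
ee_pos: [0.6238, -0.0415, 0.0486]
orientation: [0.0, 0.739, 0.674, 0.0]
wrist_force: [-0.6, 0.2, -2.5]
gripper_width: 0.0647
finger_force: 12.0
```

carry_out(
  deltas=[
    [[0, 0, 0, 0, 0, -0.7, 1], [0, 0, 0, 0, 0, 0, 1]],
  ],
)

```text
clock: 24.55
ee_pos: [0.6238, -0.0415, 0.0482]
orientation: [0.0, 0.739, 0.674, 0.0]
wrist_force: [-1.1, 0.4, 0.4]
gripper_width: 0.0649
finger_force: 12.0
```

carry_out(
  deltas=[
    [[0, 0, 0, 0, 0, -0.7, 1], [0, 0, 0, 0, 0, 0, 1]],
  ],
)

```text
clock: 24.75
ee_pos: [0.6238, -0.0415, 0.0482]
orientation: [0.0, 0.739, 0.674, 0.0]
wrist_force: [-2.1, 0.8, 6.0]
gripper_width: 0.065
finger_force: 12.0
```

Floor contact came at TCP z 0.0482, exactly home. I'll release and retreat.

carry_out(
  deltas=[
    [[0, 0, 0, 0, 0, 0.5, 0.9], [0, 0, 0, 0, 0, 0.5, 0], [0, 0, 0, 0, 0, 0, 0], [0, 0, 0, 0, 0, 0, 0], [0, 0, 0, 0, 0, 0, 0], [0, 0, 0, 0, 0, 0, 0], [0, 0, 0, 0, 0, 5, 0], [0, 0, 0, 0, 0, 10, 0], [0, 0, 0, 0, 0, 20, 0], [0, 0, 0, 0, 0, 30, 0], [0, 0, 0, 0, 0, 30, 0], [0, 0, 0, 0, 0, 30, 0], [0, 0, 0, -20, 0, 30, 0], [0, 0, 0, -20, 0, 20, 0], [0, 0, 0, 0, 0, 0, 0], [0, 0, 0, 0, 0, 0, 0]],
  ],
)

```text
clock: 26.35
ee_pos: [0.5841, -0.0416, 0.2242]
orientation: [0.001, 0.739, 0.674, 0.001]
wrist_force: [0.5, 0.3, -0.3]
gripper_width: 0.0916
finger_force: 0.0
```

Run:
```python
from h import *
i=cv2.cvtColor(env.grab_frame('scene'),cv2.COLOR_RGB2BGR)[110:290,140:320]; j=cv2.cvtColor(env.grab_frame('side'),cv2.COLOR_RGB2BGR)[90:270,220:350]
cv2.imwrite('pics/c4.png',np.hstack([cv2.resize(i,None,fx=2.5,fy=2.5),cv2.resize(j,None,fx=2.5,fy=2.5)]))
```

```text
(no output)
```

View pics/c4.png

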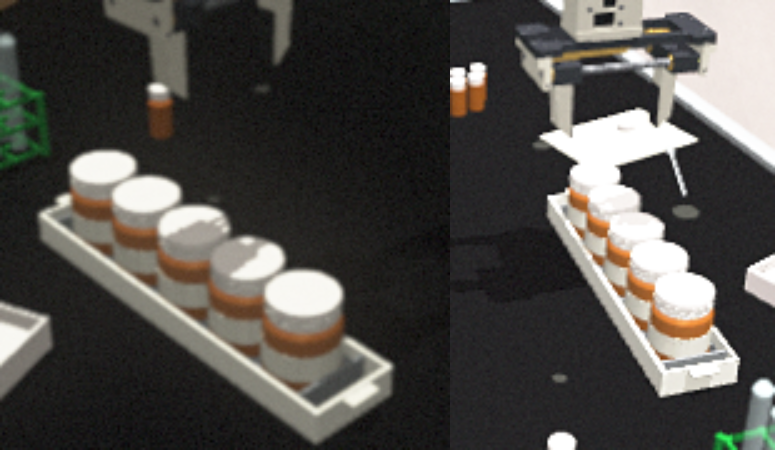

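All five jars stand level in the row, the fifth in the middle, with the arm clear. Handing in.

```bash
python3 -c "
from workcell import env
print(env.sign_off())"
```

```text
the job is handed in; nothing more can be done
None
```

The jar is back in the middle of the row and standing on the liner floor, with two jars on either side. The highest force read while pushing was about 13 N, and the job was handed in after about 26 s of robot time; no verdict was returned.

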